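# Ready the record player for a single

## Robot

A 7-joint arm with a two-finger parallel gripper is mounted at the origin on the work surface. World frame = base frame: x ahead of the robot, y to its left, z up, the work surface at z = 0. Lengths are in m, angles in degrees, forces in N, time in s.
With the tool pointing down it reaches from about 0.425 to 0.875 m from the base axis. Payload 8.4 kg.
Tool frame: the origin (TCP) lies between the finger pads; the fingertips stand 17 mm ahead of it and the grasp point (between the pads) lies 2 mm behind it; z points along the fingers, y is the line along which they close (so a half turn about z gives the same grasp; the last joint's range is limited). The gripper opens to 85 mm and grips with 20 to 120 N. Pads are 22 mm wide; open, the fingers measure 114 mm over their backs; the gripper's body (76 mm by 85 mm) begins 54 mm behind the grasp point. The pads swing forward as they close: fully open they stand 13 mm farther back than shut.
Start: joints at [-76.387, 19.091, 2.286, 83.961, -0.768, 76.965, -3.352], TCP at [0.215, 0.613, 0.248] pointing down, gripper open.
Joint ranges: [-147.57, 147.57], [-21.85, 119.76], [-74.77, 79.35], [14.55, 137.4], [-85.83, 265.84], [4.83, 119.75], [-152.11, 152.11]. Speed limits (degrees/s): [127.2, 127.2, 159.86, 159.86, 180, 180, 180].

## Interface

Orientations are given as a 3x3 rotation matrix whose columns are the frame's x, y, z axes.
In Python, from rig import get_state, camera, order gives the robot as it stands.
- The arm moves only by the tool play_rows, never from a script. Its argument "increments" is a list that holds one entry, the list of rows, each a list of 7 numbers: the shift along the tool's x, y, z scaled (see below), then the turn, a rotation vector about the tool's x, y, z scaled (see below), then the opening, from -1 (shut) to 1 (fully open). In form: [[[x, y, z, wx, wy, wz, jaw], ...]]. A call has 1 to 12 rows; each row is the pose to reach, as a shift and turn from the pose commanded when the call began, along the tool's axes at that moment, turning the shorter way round; what a row does not reach only later rows make up. The controller multiplies each number of a shift by 20 cm and each number of a turn by 180 degrees. A row lasts 1/10 s, in which the tool goes at most 50 mm and 8.59 degrees, less where a joint would pass 70% of its speed; a pose out of reach is approached as far as the arm can. A call with a number of a shift or a turn outside -1 to 1 is refused whole. A call with a gripper value outside its range is refused whole. The fingers move at their own pace and stop on an object; "newtons" is the grip in N (left out, the last holds). Time passes only in rows, so rows that repeat a pose let the fingers close. It gives the time, the measured TCP pose, the force, the opening and the grip force at its end, in the units of the state.
- get_state(): the state, without advancing time (a new reading comes with each control period).
- camera(name): name is "scene" or "side" or "wrist"; returns a dict with "pixels" (420x560x3 uint8, blue, green, red), "depth" (420x560 float32, m along the optical axis (not along the pixel's ray), 0 where there is no reading), "mtx" (3x3 intrinsics, pixels), "extrinsics" (4x4, takes a point from world to camera coordinates). Camera axes: x right, y up, looking along -z (the intrinsics and any distortion apply to the point x, -y, -z); pixel columns grow to the right and rows downward; lengths in m; the calibration is good to about 2 mm. The wrist camera is an equidistant fisheye: a pixel r from the principal point sees the ray r / f radians off the axis. A picture is of the moment at which its call begins.
- order.close_job(): hands the job in; it is judged then, once.
The state is a dict: "clock": time; "joints": joint angles; "joint_vel": joint speeds; "joint_torque": joint torques, N m; "position": TCP position; "orientation": TCP orientation; "ft_force": force on the tool from outside, world axes, zero at the start; "torque": the same for the moment, N m; "opening": finger opening in m; "finger_force": force on a finger pad.
Only numpy, scipy, OpenCV 4.12 (cv2) and the standard library are available. Lean on these libraries where they do the work, as an engineer would, in place of code of your own. Each camera call takes 0.05 s, during which the arm holds its last target. There are 200 camera calls.

## Task

Get the record player ready for the single that lies on it: first take the candle jar off the deck and set it down upright, wholly on its cork coaster, without dropping it; then press the orange speed key fully down, without forcing it, so that the white key that was down comes up; last, shut the clear dust cover without slamming it. Do not touch the record or the tonearm, and leave the brush, clock, mug, book and remote where they are.

Things in the scene. Friction and masses are not known exactly. Their poses are not given: they have to be found in the camera images.
- deck: the record player: black plinth 330 mm front to back (its x) by 420 mm wide (its y), standing fast on the table; origin at the centre of its underside, x points away from the robot to the hinged rear, y to the left, z up. The grey deck plate is 65 mm above the origin
- jar_center (a point): centre (half-way up) of the loose candle jar that has been left on the deck plate just in front of the speed keys: upright cylinder 60 mm in diameter and 90 mm tall, amber glass with a paper band and a wooden lid, 0.22 to 0.45 kg, its underside 45 mm below this point; z is its axis
- jar_foot (a point): centre of the jar's underside
- coaster_top (a point): centre of the top face of the round cork coaster, 110 mm in diameter and 6 mm thick, fixed to the table to the left or to the right of the record player
- key45_top (a point): centre of the flat top of the ORANGE speed key, the middle one of three keys side by side along the deck's y at the left of the platter (this one, the middle of the bank, 22 mm behind and 145 mm to the left of the origin of the deck); each key top is 36 mm wide (y) and 48 mm long (x), 39 mm from key to key; up, its top is 14 mm above the deck plate
- key33_top (a point): centre of the top of the white key nearest the platter; at the start this one is down
- key78_top (a point): centre of the top of the white key furthest left
- key45 (a joint): travel of the orange key in m, straight down: 0 up, 0.008 fully down on its stop. The keys are interlocked: pushing one down raises the key that was down by as much. They have no spring and stay where they are left; pushing one takes 3 to 6 N, then it meets a hard stop
- key33 (a joint): travel of the white key nearest the platter: 0 up, 0.008 fully down (as at the start)
- key78 (a joint): travel of the white key furthest left: 0 up, 0.008 fully down
- cover (a joint): angle of the clear dust cover in rad: 0 shut on the plinth, 0.74 to 0.85 (42 to 49 degrees) at the start, 0.92 at most. Stiff hinge along the rear edge of the player: it stays at any angle; shutting it takes 2 to 10 N at the front edge
- cover_hinge (a point): middle of the cover's hinge axis, which runs along the deck's y, 161 mm behind the deck's origin and 67 mm above it. The axes of this point turn with the cover and match the deck's when it is shut
- cover_edge (a point): middle of the cover's upper front edge, where its top and front faces meet: 325 mm in front of the hinge axis and 60 mm above it when shut. The cover is a clear box 325 x 414 x 60 mm, open below, walls 4 mm; half open, it hangs over the keys and the jar with its front raised towards the robot, so hands must reach in below its front edge, leaning
- record: the black 7-inch record lying on the platter, 175 mm in diameter, red label; origin at the centre of its underside, 80.5 mm above the deck's underside, 5 mm in front of and 30 mm to the right of the deck's origin. Not to be touched
- tonearm: the tonearm on its rest at the right of the deck; its geometry runs from 120 mm in front of to 145 mm behind its origin, 135 to 190 mm to the right of it and up to 45 mm above it; origin on the deck plate at the deck's centre. Not to be touched
- brush_center (a point): centre of the black record brush, 28 x 92 x 28 mm, lying loose on the deck plate at the front right, long side along the deck's y. Leave alone
- clock_center (a point): centre of the white alarm clock, 55 x 85 x 82 mm, standing loose on the table on the side where the coaster is not. Leave alone
- mug: blue mug, 82 mm in diameter and 95 mm tall, origin at the centre of its underside. Leave alone
- book: red book lying flat, 200 x 132 x 28 mm, origin at the centre of its underside. Leave alone
- remote: black remote control lying flat, 170 x 45 x 18 mm, origin at the centre of its underside. Leave alone
Mind the look-alikes: they are no part of the job. What is meant by the part that bears coaster_top is not pink, and is the larger of those in its own colour.

How it is judged:
By the outcome, as a careful person would: the job done as asked, in the order asked, and still so for the second after the job is handed in, with the robot touching nothing.
It also fails if it takes over 69 s, if anything falls off the work surface, if the arm or the gripper's body presses on something with over 40 N, if the wrist force passes 120 N, or if a joint passes its speed limit or range.

## Working session

There is one attempt and no reset: what is moved stays moved. The work goes in short steps, Python scripts to look and compute and a tool call to move; the robot and the scene stay as the last step left them, time stands still between calls to the robot, and variables do not carry over. Pictures are saved under pics/ and viewed, at most 10 in all, crops included, and the job is handed in when it is done.

Besides the shell and the picture viewer there is one more tool, called as name(argument=value, ...) on one line, values as JSON. play_rows: Moves the arm, as the interface text tells. Shifts and turns lie within -1 to 1; 1 stands for 20 cm of shift or 180 degrees of turn. Its arguments: {"type":"object","properties":{"increments":{"type":"array"},"newtons":{"type":"number"}},"required":["increments"]}

```bash
mkdir -p pics; ls; cat > h.py <<'E'
import numpy as np, cv2
from rig import get_state, camera, order
def grab(n):
    c=camera(n); return c
def pts(c):
    # world points for every pixel (pinhole)
    d=c["depth"]; K=c["mtx"]; v,u=np.mgrid[0:420,0:560]
    P=np.stack([(u-K[0,2])/K[0,0]*d,-(v-K[1,2])/K[1,1]*d,-d],-1)
    E=np.linalg.inv(c["extrinsics"]); return P@E[:3,:3].T+E[:3,3]
def proj(c,p):
    q=c["extrinsics"]@np.append(p,1); K=c["mtx"]
    return np.array([K[0,0]*q[0]/-q[2]+K[0,2],K[1,1]*q[1]/q[2]+K[1,2]])
E
python3 - <<'E'
from h import *
s=get_state(); print(s)
ims=[]
for n in("scene","side"):
    c=grab(n); np.savez(n+".npz",**c); ims.append(c["pixels"]); print(n,c["mtx"].tolist(),np.linalg.inv(c["extrinsics"]).round(3).tolist())
    cv2.imwrite(f"pics/{n}0.png",cv2.resize(c["pixels"],(800,600)))
E
```

```text
pics
{'clock': 0.0, 'joints': array([-76.38671596,  19.13099271,   2.28501423,  84.01369241,
        -0.76683649,  76.96440352,  -3.35132813]), 'joint_vel': array([-0.03448076, -0.00921852, -0.01005957, -0.15794649,  0.01252584,
        0.09571191,  0.01458497]), 'joint_torque': array([ 5.95768379e-04, -6.58562994e+01,  1.36583783e+00, -4.05544639e+01,
        1.68538961e-02,  1.29070212e-02,  2.79283178e-06]), 'position': array([0.21469203, 0.61305151, 0.24740749]), 'orientation': array([[-9.43813947e-01,  3.30477016e-01, -4.18112442e-04],
       [ 3.30477256e-01,  9.43812627e-01, -1.58389861e-03],
       [-1.28822286e-04, -1.63308226e-03, -9.99998658e-01]]), 'ft_force': array([ 0.61730234, -0.55161845,  0.29204324]), 'torque': array([ 0.03345083, -0.01390722,  0.020601  ]), 'finger_force': 0.0, 'opening': 0.08534800513051863}
scene [[392.1562420243131, 0.0, 280.1546415949611], [0.0, 392.1562420243131, 202.29851921670254], [0.0, 0.0, 1.0]] [[0.9, -0.413, 0.139, 0.724], [0.436, 0.849, -0.297, -0.332], [0.005, 0.328, 0.945, 1.371], [0.0, 0.0, 0.0, 1.0]]
side [[475.0869818786859, 0.0, 281.22198622148636], [0.0, 475.0869818786859, 215.69328602134414], [0.0, 0.0, 1.0]] [[0.762, 0.454, -0.463, -0.044], [-0.648, 0.55, -0.528, -0.651], [0.015, 0.702, 0.712, 1.145], [0.0, 0.0, 0.0, 1.0]]
```

View pics/scene0.png

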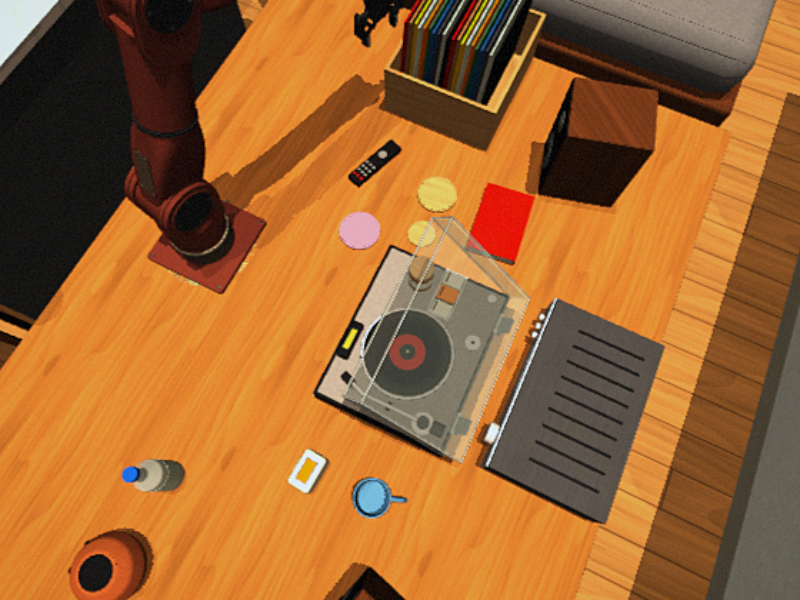

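View pics/side0.png

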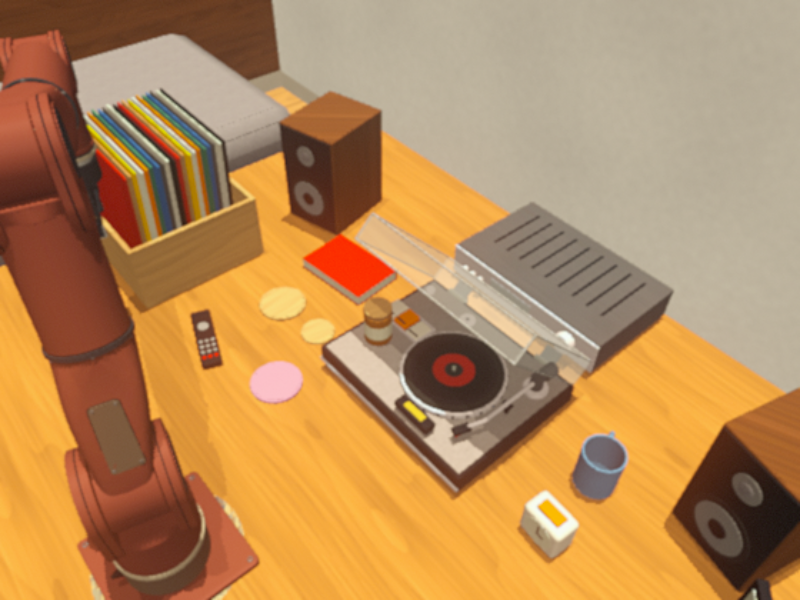

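```bash
cat > m.py <<'E'
from h import *
from scipy import ndimage
def comps(m,minA=15):
    n,l,st,ce=cv2.connectedComponentsWithStats(m.astype(np.uint8))
    return [(l==i) for i in range(1,n) if st[i,4]>=minA]
def ray(c,uv,z):
    K=c["mtx"];E=np.linalg.inv(c["extrinsics"])
    d=E[:3,:3]@np.array([(uv[0]-K[0,2])/K[0,0],-(uv[1]-K[1,2])/K[1,1],-1]);o=E[:3,3]
    return o+d*(z-o[2])/d[2]
E
python3 - <<'E'
from m import *
for n in("scene","side"):
    c=dict(np.load(n+".npz"));P=pts(c);hsv=cv2.cvtColor(c["pixels"],cv2.COLOR_BGR2HSV);H,S,V=hsv[...,0].astype(int),hsv[...,1],hsv[...,2]
    print(n)
    k=560/800
    look={"scene":dict(coast=(437,194),small=(422,234),label=(395,352),key=(447,294),jarlid=(421,264)),"side":dict(coast=(283,303),small=(318,331),label=(440,370),key=(407,319),jarlid=(378,306))}[n]
    for a,(u,v) in look.items():
        u,v=int(u*k),int(v*k);print(a,(u,v),hsv[v,u],P[v,u].round(3))
    # coaster by colour near seed
    for a in("coast","small","label","key"):
        u,v=[int(t*k) for t in look[a]]
        m=np.abs(c["pixels"].astype(int)-c["pixels"][v,u].astype(int)).sum(-1)<60
        l,_=ndimage.label(m);mm=l==l[v,u];vv,uu=np.nonzero(mm)
        z={"coast":.006,"small":.006,"label":.082,"key":.079}[a]
        print(a,mm.sum(),(uu.mean().round(1),vv.mean().round(1)),"bbox",uu.min(),uu.max(),vv.min(),vv.max(),ray(c,(uu.mean(),vv.mean()),z).round(4),np.median(P[mm],0).round(3))
    # plate
    x=P[...,0];y=P[...,1];z=P[...,2]
    m=(np.abs(z-.065)<.006)&(x>.3)&(x<.95)&(np.hypot(x-.65,y)<.4)
    cs=sorted(comps(m,100),key=lambda a:-a.sum())[:2]
    for b in cs:
        Q=P[b][:,:2].astype(np.float32);r=cv2.minAreaRect(Q);print("plate",b.sum(),np.round(r[0],4),np.round(r[1],4),r[2],np.median(P[b][:,2]))
E
```

```text
scene
coast (305, 135) [ 25 136 230] [0.489 0.393 0.002]
small (295, 163) [ 25 145 231] [0.505 0.266 0.002]
label (276, 246) [  6 154 144] [ 0.615 -0.122  0.328]
key (312, 205) [ 13 179 178] [0.652 0.04  0.291]
jarlid (294, 184) [ 16 122 188] [0.582 0.063 0.327]
coast 490 (np.float64(305.7), np.float64(135.1)) bbox 293 319 124 147 [0.4921 0.3919 0.006 ] [0.492 0.393 0.005]
small 145 (np.float64(291.6), np.float64(161.7)) bbox 285 299 155 170 [0.4912 0.2641 0.006 ] [0.491 0.266 0.002]
label 419 (np.float64(284.9), np.float64(246.1)) bbox 272 297 234 258 [ 0.6169 -0.0596  0.082 ] [ 0.636 -0.108  0.309]
key 121 (np.float64(313.3), np.float64(205.5)) bbox 306 320 199 212 [0.6432 0.1142 0.079 ] [0.656 0.043 0.286]
plate 2002 [ 0.5994 -0.03  ] [0.2842 0.4196] 0.6254409551620483 0.06402050425162653
side
coast (198, 212) [ 22 126 251] [0.49  0.384 0.007]
small (222, 231) [ 22 122 251] [0.502 0.264 0.004]
label (308, 259) [  3 206 147] [ 0.591 -0.048  0.084]
key (284, 223) [ 15 255 189] [0.635 0.11  0.077]
jarlid (264, 214) [ 16 157 187] [0.566 0.122 0.152]
coast 557 (np.float64(197.3), np.float64(211.3)) bbox 182 213 201 222 [0.49   0.3897 0.006 ] [0.49  0.39  0.005]
small 303 (np.float64(222.0), np.float64(231.1)) bbox 211 233 223 239 [0.5014 0.2619 0.006 ] [0.503 0.264 0.004]
label 468 (np.float64(317.3), np.float64(258.6)) bbox 303 332 247 270 [ 0.6138 -0.0623  0.082 ] [ 0.613 -0.062  0.081]
key 118 (np.float64(284.8), np.float64(223.0)) bbox 276 292 217 229 [0.636  0.1076 0.079 ] [0.638 0.11  0.077]
plate 5789 [ 0.6182 -0.031 ] [0.3317 0.4242] 0.9516182541847229 0.06423700701094126
plate 232 [0.8781 0.04  ] [0.3438 0.0208] 87.29393005371094 0.06530620453266145
```

```bash
python3 - <<'E'
from m import *
c=dict(np.load("side.npz"));P=pts(c)
x,y,z=P[...,0],P[...,1],P[...,2]
m=(z>.085)&(z<.165)&(np.hypot(x-.57,y-.12)<.06)
Q=P[m];t=Q[:,2]>.150
print(m.sum(),t.sum(),Q[t].mean(0),Q[t].min(0),Q[t].max(0))
s=Q[(Q[:,2]<.145)&(Q[:,2]>.09)]
from scipy.optimize import least_squares
f=least_squares(lambda p:np.hypot(s[:,0]-p[0],s[:,1]-p[1])-.030,[.57,.12],loss="soft_l1",f_scale=.002);print("jar",f.x,np.sqrt(np.mean(f.fun**2)))
# cover
for n in("scene","side"):
    c=dict(np.load(n+".npz"));P=pts(c);x,y,z=P[...,0],P[...,1],P[...,2]
    m=(x>.5)&(x<.8)&(y>-.25)&(y<.18)&(z>.17)&(z<.45);Q=P[m]
    print(n,m.sum())
    if m.sum()<50: continue
    dx=.7795-Q[:,0];dz=Q[:,2]-.067
    # top plane: dz = dx*tan + .06/cos
    A=np.c_[dx,np.ones(len(dx))]
    w=np.ones(len(dx),bool)
    for _ in range(6):
        k=np.linalg.lstsq(A[w],dz[w],rcond=None)[0];w=np.abs(A@k-dz)<.008
    th=np.arctan(k[0]);print("theta",th,"off",k[1]*np.cos(th),w.sum(),"zmax",Q[w][:,2].max(),"xmin",Q[w][:,0].min(),"y",Q[w][:,1].min(),Q[w][:,1].max())
c=dict(np.load("side.npz"))["pixels"][170:310,170:370]
cv2.imwrite("pics/crop1.png",cv2.resize(c,None,fx=4,fy=4,interpolation=cv2.INTER_CUBIC))
E
```

```text
544 230 [0.56355699 0.1178707  0.15405147] [0.53407901 0.08964944 0.15019222] [0.59481835 0.14969354 0.15988697]
jar [0.56516553 0.11980785] 0.001739341010127036
scene 10170
theta 0.810610796853997 off 0.06199206022293791 8277 zmax 0.34929694609931117 xmin 0.5976100723071214 y -0.23788350330722918 0.1799919364541444
side 4916
theta 0.6227821770256022 off 0.09062144921745936 1085 zmax 0.3299440956562084 xmin 0.5704009657564152 y -0.240620193488436 0.17770799367755763
```

View pics/crop1.png

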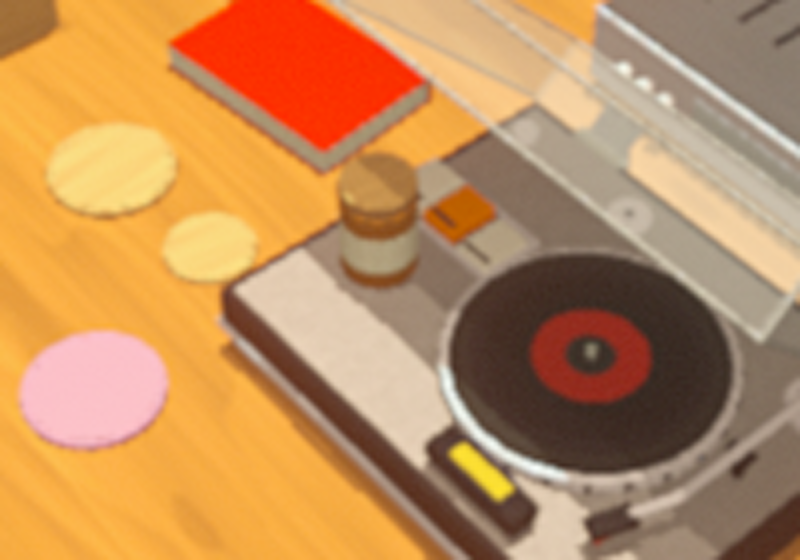

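```bash
cat > g.py <<'E'
from h import *
import sys
from scipy.spatial.transform import Rotation as R
def Rt(tilt,yaw=0):
    t=np.radians(tilt);s,c=np.sin(t),np.cos(t)
    return R.from_euler("z",yaw,degrees=True).as_matrix()@np.array([[-c,0,s],[0,1,0],[-s,0,-c]])
def go(p,tilt,yaw=0,s=None):
    s=s or get_state();R0=s["orientation"]
    d=R0.T@(np.array(p)-s["position"])/.2; w=R.from_matrix(R0.T@Rt(tilt,yaw)).as_rotvec()/np.pi
    k=max(1,np.abs(d).max()); print(p,"shift",d.round(3),"turn",w.round(3),"k",round(k,2),"rows",np.ceil(max(np.linalg.norm(d)*4,np.linalg.norm(w)*180/8.59)))
if __name__=="__main__":
    a=[float(v) for v in sys.argv[1:]]
    s=get_state(); print(s["clock"],s["position"].round(4),s["orientation"][:,2].round(3),s["joints"].round(1),s["ft_force"].round(1),s["opening"].round(4),s["finger_force"])
    if a: go(a[:3],*a[3:],s=s)
E
python3 g.py .40 .40 .28 20 30; python3 g.py .474 .1195 .2185 45 0
```

```text
Traceback (most recent call last):
  File "g.py", line 13, in <module>
    s=get_state(); print(s["clock"],s["position"].round(4),s["orientation"][:,2].round(3),s["joints"].round(1),s["ft_force"].round(1),s["opening"].round(4),s["finger_force"])
                                                                                                                                      ^^^^^^^^^^^^^^^^^^
AttributeError: 'float' object has no attribute 'round'
Traceback (most recent call last):
  File "g.py", line 13, in <module>
    s=get_state(); print(s["clock"],s["position"].round(4),s["orientation"][:,2].round(3),s["joints"].round(1),s["ft_force"].round(1),s["opening"].round(4),s["finger_force"])
                                                                                                                                      ^^^^^^^^^^^^^^^^^^
AttributeError: 'float' object has no attribute 'round'
```

```bash
sed -i 's/s\["opening"\].round(4)/round(s["opening"],4)/' g.py
python3 g.py .36 .43 .27 20 45; python3 g.py .474 .1195 .2185 45 0
```

```text
0.1 [0.2147 0.6131 0.2475] [-0.    -0.001 -1.   ] [-76.4  19.1   2.3  84.   -0.8  77.   -3.4] [ 0.5 -0.7  0.1] 0.0856 0.0
[0.36, 0.43, 0.27] shift [-0.988 -0.624 -0.111] turn [-0.063 -0.099 -0.353] k 1 rows 8.0
0.1 [0.2147 0.6131 0.2475] [-0.    -0.001 -1.   ] [-76.4  19.1   2.3  84.   -0.8  77.   -3.4] [ 0.5 -0.7  0.1] 0.0856 0.0
[0.474, 0.1195, 0.2185] shift [-2.039 -1.901  0.148] turn [-0.043 -0.248 -0.101] k 2.04 rows 12.0
```

play_rows(increments=[[[-0.98, -0.92, -0.03, -0.02, -0.12, -0.05, 1], [-0.98, -0.92, -0.03, -0.02, -0.12, -0.05, 1], [-0.98, -0.92, -0.03, -0.02, -0.12, -0.05, 1], [-0.98, -0.92, -0.03, -0.02, -0.12, -0.05, 1], [-0.98, -0.92, -0.03, -0.02, -0.12, -0.05, 1], [-0.98, -0.92, -0.03, -0.02, -0.12, -0.05, 1], [-0.98, -0.92, -0.03, -0.02, -0.12, -0.05, 1]]], newtons=40)

```text
clock: 0.8
position: [0.3405, 0.3723, 0.2545]
orientation: [[-0.912, 0.175, 0.371], [0.174, 0.984, -0.036], [-0.371, 0.032, -0.928]]
ft_force: [-1.0, 0.0, 0.2]
opening: 0.0854
finger_force: 0.0
```

```bash
python3 g.py .474 .1195 .2185 45 0
```

```text
0.8 [0.3405 0.3723 0.2545] [ 0.371 -0.036 -0.928] [-75.3  -5.4   8.  113.4  23.6  67.    3.8] [-1.   0.   0.2] 0.0854 0.0
[0.474, 0.1195, 0.2185] shift [-0.762 -1.133  0.459] turn [-0.022 -0.128 -0.053] k 1.13 rows 6.0
```

play_rows(increments=[[[-0.67, -1, 0.4, -0.022, -0.128, -0.053, 1], [-0.67, -1, 0.4, -0.022, -0.128, -0.053, 1], [-0.67, -1, 0.4, -0.022, -0.128, -0.053, 1], [-0.67, -1, 0.4, -0.022, -0.128, -0.053, 1], [-0.67, -1, 0.4, -0.022, -0.128, -0.053, 1], [-0.67, -1, 0.4, -0.022, -0.128, -0.053, 1], [-0.67, -1, 0.4, -0.022, -0.128, -0.053, 1]]])

```text
clock: 1.5
position: [0.4343, 0.201, 0.2319]
orientation: [[-0.716, -0.008, 0.698], [-0.003, 1.0, 0.008], [-0.698, 0.003, -0.716]]
ft_force: [-0.1, -0.3, 0.0]
opening: 0.0856
finger_force: 0.0
```

```bash
python3 g.py .474 .1195 .2185 45 0; python3 - <<'E'
from h import *
c=grab("wrist");np.savez("w1.npz",**c);cv2.imwrite("pics/w1.png",c["pixels"]);print(c["mtx"].tolist(),np.linalg.inv(c["extrinsics"]).round(3).tolist())
E
```

```text
1.5 [0.4343 0.201  0.2319] [ 0.698  0.008 -0.716] [-34.6 -21.1 -16.4 137.   43.3  41.4  11.1] [-0.1 -0.3  0. ] 0.0856 0.0
[0.474, 0.1195, 0.2185] shift [-0.094 -0.409  0.183] turn [ 0.002 -0.004  0.001] k 1 rows 2.0
[[325.19226210127806, 0.0, 283.2973349301487], [0.0, 325.19226210127806, 206.33418079879834], [0.0, 0.0, 1.0]] [[-0.009, -0.488, -0.873, 0.294], [1.0, -0.002, -0.009, 0.201], [0.003, -0.873, 0.488, 0.271], [0.0, 0.0, 0.0, 1.0]]
```

View pics/w1.png

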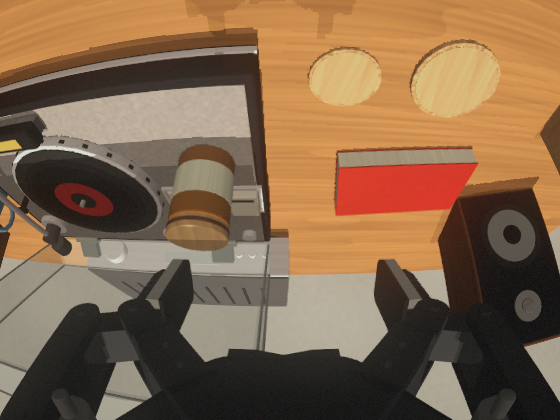

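```bash
python3 g.py .488 .1195 .2045 45 0;python3 g.py .566 .1195 .1265 45 0
```

```text
1.55 [0.4365 0.1958 0.2313] [ 0.697  0.001 -0.717] [-33.7 -21.2 -16.5 137.   43.2  41.2  11.4] [-0.3 -0.2 -0.6] 0.0855 0.0
[0.488, 0.1195, 0.2045] shift [-0.092 -0.381  0.275] turn [ 0.    -0.004 -0.001] k 1 rows 2.0
1.55 [0.4365 0.1958 0.2313] [ 0.697  0.001 -0.717] [-33.7 -21.2 -16.5 137.   43.2  41.2  11.4] [-0.3 -0.2 -0.6] 0.0855 0.0
[0.566, 0.1195, 0.1265] shift [-0.1   -0.382  0.827] turn [ 0.    -0.004 -0.001] k 1 rows 4.0
```

play_rows(increments=[[[-0.09, -0.3, 0.25, 0, 0, 0, 1], [-0.09, -0.38, 0.27, 0, 0, 0, 1], [-0.09, -0.38, 0.27, 0, 0, 0, 1], [-0.09, -0.38, 0.27, 0, 0, 0, 1]]])

```text
clock: 1.95
position: [0.47, 0.1538, 0.2124]
orientation: [[-0.731, -0.014, 0.683], [-0.007, 1.0, 0.012], [-0.683, 0.004, -0.731]]
ft_force: [-1.1, 1.1, -0.3]
opening: 0.0854
finger_force: 0.0
```

```bash
python3 g.py .488 .1195 .2045 45 0;python3 g.py .566 .1195 .1265 45 0
python3 - <<'E'
from h import *
c=grab("wrist");np.savez("w2.npz",**c)
d=c["depth"];K=c["mtx"];v,u=np.mgrid[0:420,0:560]
a=(u-K[0,2])/K[0,0];b=(v-K[1,2])/K[1,1];th=np.hypot(a,b)+1e-9;k=np.tan(th)/th
P=np.stack([a*k*d,-b*k*d,-d],-1);E=np.linalg.inv(c["extrinsics"]);P=P@E[:3,:3].T+E[:3,3]
x,y,z=P[...,0],P[...,1],P[...,2]
m=(d>0)&(th<1.3)&(z>.085)&(z<.145)&(np.hypot(x-.565,y-.12)<.05)
s=P[m]
from scipy.optimize import least_squares
f=least_squares(lambda p:np.hypot(s[:,0]-p[0],s[:,1]-p[1])-.030,[.57,.12],loss="soft_l1",f_scale=.002);print(m.sum(),f.x,np.sqrt(np.mean(f.fun**2)))
E
```

```text
1.95 [0.47   0.1538 0.2124] [ 0.683  0.012 -0.731] [  0.9 -21.6 -34.5 137.2  25.1  26.4  35.8] [-1.1  1.1 -0.3] 0.0854 0.0
[0.488, 0.1195, 0.2045] shift [-0.037 -0.173  0.089] turn [ 0.004 -0.011  0.002] k 1 rows 1.0
1.95 [0.47   0.1538 0.2124] [ 0.683  0.012 -0.731] [  0.9 -21.6 -34.5 137.2  25.1  26.4  35.8] [-1.1  1.1 -0.3] 0.0854 0.0
[0.566, 0.1195, 0.1265] shift [-0.056 -0.18   0.64 ] turn [ 0.004 -0.011  0.002] k 1 rows 3.0
4513 [0.56524925 0.12262067] 0.0006363712335449429
```

```bash
python3 g.py .5085 .1215 .1955 40 0
```

```text
2.0 [0.4717 0.1481 0.2116] [ 0.682  0.005 -0.732] [  1.8 -21.6 -34.6 137.3  24.8  26.2  36.3] [ 0.5 -0.4 -0.4] 0.0854 0.0
[0.5085, 0.1215, 0.1955] shift [-0.08  -0.134  0.184] turn [0.002 0.017 0.   ] k 1 rows 1.0
```

play_rows(increments=[[[-0.06, -0.1, 0.14, 0, 0.017, 0, 1], [-0.08, -0.134, 0.184, 0, 0.017, 0, 1], [-0.08, -0.134, 0.184, 0, 0.017, 0, 1], [-0.08, -0.134, 0.184, 0, 0.017, 0, 1], [-0.08, -0.134, 0.184, 0, 0.017, 0, 1]]])

```text
clock: 2.5
position: [0.5061, 0.1277, 0.1966]
orientation: [[-0.766, -0.014, 0.643], [-0.009, 1.0, 0.011], [-0.643, 0.003, -0.766]]
ft_force: [-0.5, 0.1, 0.6]
opening: 0.0853
finger_force: 0.0
```

```bash
python3 g.py .5085 .1215 .1955 40 0;python3 g.py .5665 .1215 .1265 40 0
```

```text
2.5 [0.5061 0.1277 0.1966] [ 0.643  0.011 -0.766] [  1.1 -15.  -28.5 134.5  25.6  24.8  41.8] [-0.5  0.1  0.6] 0.0853 0.0
[0.5085, 0.1215, 0.1955] shift [-0.005 -0.031  0.011] turn [0.003 0.    0.003] k 1 rows 1.0
2.5 [0.5061 0.1277 0.1966] [ 0.643  0.011 -0.766] [  1.1 -15.  -28.5 134.5  25.6  24.8  41.8] [-0.5  0.1  0.6] 0.0853 0.0
[0.5665, 0.1215, 0.1265] shift [-0.006 -0.036  0.462] turn [0.003 0.    0.003] k 1 rows 2.0
```

play_rows(increments=[[[-0.005, -0.02, 0.05, 0, 0, 0, 1], [-0.006, -0.02, 0.15, 0, 0, 0, 1], [-0.006, -0.02, 0.25, 0, 0, 0, 1], [-0.006, -0.02, 0.35, 0, 0, 0, 1], [-0.006, -0.02, 0.35, 0, 0, 0, 1]]])

```text
clock: 3.0
position: [0.5524, 0.1234, 0.1421]
orientation: [[-0.767, -0.012, 0.641], [-0.008, 1.0, 0.01], [-0.641, 0.003, -0.767]]
ft_force: [0.4, -0.0, 0.0]
opening: 0.0852
finger_force: 0.0
```

```bash
python3 g.py .5665 .1215 .1265 40 0
```

```text
3.0 [0.5524 0.1234 0.1421] [ 0.641  0.01  -0.767] [ 10.7  -2.9 -36.4 132.8  49.4  18.9  21.4] [ 0.4 -0.   0. ] 0.0852 0.0
[0.5665, 0.1215, 0.1265] shift [-0.004 -0.01   0.105] turn [ 0.003 -0.001  0.002] k 1 rows 1.0
```

play_rows(increments=[[[-0.004, -0.01, 0.05, 0, 0, 0, 1], [-0.004, -0.01, 0.105, 0, 0, 0, 1], [-0.004, -0.01, 0.105, 0, 0, 0, 1], [-0.004, -0.01, 0.105, 0, 0, 0, 0], [-0.004, -0.01, 0.105, 0, 0, 0, 0], [-0.004, -0.01, 0.105, 0, 0, 0, -0.5], [-0.004, -0.01, 0.105, 0, 0, 0, -1], [-0.004, -0.01, 0.105, 0, 0, 0, -1], [-0.004, -0.01, 0.105, 0, 0, 0, -1], [-0.004, -0.01, 0.105, 0, 0, 0, -1]]], newtons=40)

```text
clock: 4.0
position: [0.5673, 0.1214, 0.1293]
orientation: [[-0.765, -0.012, 0.644], [-0.007, 1.0, 0.01], [-0.644, 0.003, -0.765]]
ft_force: [-5.5, 1.0, 8.0]
opening: 0.0592
finger_force: 44.1
```

```bash
python3 g.py .49 .14 .25 40 10;python3 g.py .41 .33 .22 40 40
```

```text
4.0 [0.5673 0.1214 0.1293] [ 0.644  0.01  -0.765] [ 11.3   0.6 -36.6 132.   58.7  18.6  13.4] [-5.5  1.   8. ] 0.0592 44.11189374513924
[0.49, 0.14, 0.25] shift [-0.094  0.099 -0.71 ] turn [-0.033  0.001 -0.04 ] k 1 rows 3.0
4.0 [0.5673 0.1214 0.1293] [ 0.644  0.01  -0.765] [ 11.3   0.6 -36.6 132.   58.7  18.6  13.4] [-5.5  1.   8. ] 0.0592 44.11189374513924
[0.41, 0.33, 0.22] shift [ 0.302  1.053 -0.844] turn [-0.14   0.001 -0.168] k 1.05 rows 6.0
```

play_rows(increments=[[[-0.02, 0, -0.023, 0, 0, 0, -1], [-0.05, 0, -0.058, 0, 0, 0, -1], [-0.08, 0, -0.1, 0, 0, 0, -1], [-0.1, 0, -0.13, 0, 0, 0, -1], [-0.1, 0, -0.13, 0, 0, 0, -1]]])

```text
clock: 4.5
position: [0.5655, 0.1205, 0.1615]
orientation: [[-0.765, -0.01, 0.643], [-0.006, 1.0, 0.009], [-0.644, 0.003, -0.765]]
ft_force: [0.4, -0.6, -2.8]
opening: 0.0588
finger_force: 43.8
```

```bash
python3 g.py .53 .26 .15 40 10;python3 g.py .491 .3915 .12 40 20
```

```text
4.5 [0.5655 0.1205 0.1615] [ 0.643  0.009 -0.765] [ 11.6  -3.5 -35.9 130.6  42.4  19.9  29.5] [ 0.4 -0.6 -2.8] 0.0588 43.83134476840496
[0.53, 0.26, 0.15] shift [ 0.169  0.699 -0.064] turn [-0.033  0.    -0.041] k 1 rows 3.0
4.5 [0.5655 0.1205 0.1615] [ 0.643  0.009 -0.765] [ 11.6  -3.5 -35.9 130.6  42.4  19.9  29.5] [ 0.4 -0.6 -2.8] 0.0588 43.83134476840496
[0.491, 0.3915, 0.12] shift [ 0.41   1.358 -0.069] turn [-0.069  0.    -0.083] k 1.36 rows 6.0
```

play_rows(increments=[[[0.02, 0.1, -0.01, -0.005, 0, -0.006, -1], [0.06, 0.25, -0.02, -0.012, 0, -0.015, -1], [0.1, 0.45, -0.03, -0.02, 0, -0.025, -1], [0.15, 0.65, -0.06, -0.033, 0, -0.041, -1], [0.2, 0.85, -0.06, -0.033, 0, -0.041, -1], [0.2, 0.9, -0.06, -0.033, 0, -0.041, -1], [0.2, 0.9, -0.06, -0.033, 0, -0.041, -1], [0.2, 0.9, -0.06, -0.033, 0, -0.041, -1]]])

```text
clock: 5.3
position: [0.5252, 0.2992, 0.1439]
orientation: [[-0.755, -0.174, 0.632], [-0.135, 0.985, 0.111], [-0.642, -0.001, -0.767]]
ft_force: [-0.2, -0.6, -3.4]
opening: 0.0588
finger_force: 44.4
```

```bash
python3 g.py .491 .3915 .11 40 15
```

```text
5.3 [0.5252 0.2992 0.1439] [ 0.632  0.111 -0.767] [  0.8   5.2 -48.1 126.3  61.4  30.1   4.5] [-0.2 -0.6 -3.4] 0.0588 44.375952570699155
[0.491, 0.3915, 0.11] shift [0.176 0.484 0.073] turn [-0.018 -0.    -0.021] k 1 rows 3.0
```

play_rows(increments=[[[0.05, 0.15, 0.02, -0.006, 0, -0.007, -1], [0.1, 0.3, 0.045, -0.012, 0, -0.014, -1], [0.15, 0.42, 0.065, -0.018, 0, -0.021, -1], [0.176, 0.484, 0.073, -0.018, 0, -0.021, -1], [0.176, 0.484, 0.073, -0.018, 0, -0.021, -1], [0.176, 0.484, 0.073, -0.018, 0, -0.021, -1]]])

```text
clock: 5.9
position: [0.4917, 0.3908, 0.1106]
orientation: [[-0.74, -0.258, 0.621], [-0.198, 0.966, 0.165], [-0.643, -0.001, -0.766]]
ft_force: [-0.0, -0.7, -2.2]
opening: 0.059
finger_force: 44.5
```

```bash
python3 g.py .491 .3915 .077 40 15;  python3 - <<'E'
from m import *
for n in("side","scene"):
    c=grab(n);np.savez(n+"2.npz",**c)
    if n=="side":cv2.imwrite("pics/s2.png",cv2.resize(c["pixels"][120:290,100:330],None,fx=3,fy=3))
E
```

```text
5.9 [0.4917 0.3908 0.1106] [ 0.621  0.165 -0.766] [ -9.3  14.6 -50.1 123.8  74.2  37.3  -9.3] [-0.  -0.7 -2.2] 0.059 44.49156291782856
[0.491, 0.3915, 0.077] shift [0.11  0.004 0.127] turn [-0. -0.  0.] k 1 rows 1.0
```

View pics/s2.png

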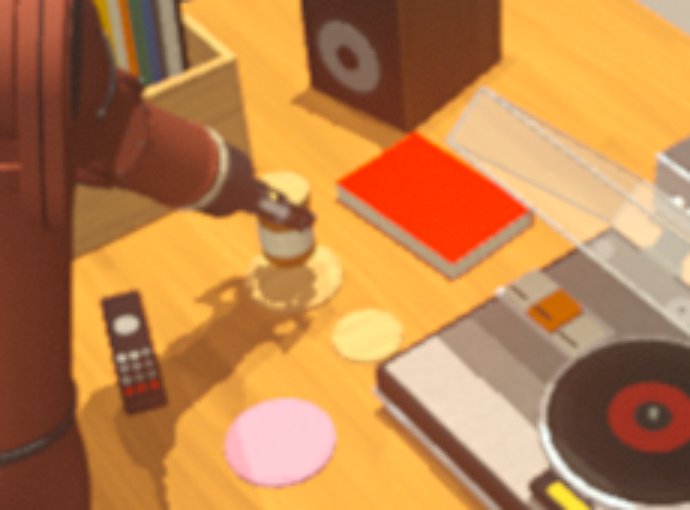

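play_rows(increments=[[[0.03, 0.001, 0.036, 0, 0, 0, -1], [0.06, 0.002, 0.07, 0, 0, 0, -1], [0.09, 0.003, 0.1, 0, 0, 0, -1], [0.108, 0.003, 0.128, 0, 0, 0, -1], [0.114, 0.003, 0.136, 0, 0, 0, -1], [0.114, 0.003, 0.136, 0, 0, 0, -1], [0.114, 0.003, 0.136, 0, 0, 0, -1]]])

```text
clock: 6.7
position: [0.4912, 0.393, 0.0759]
orientation: [[-0.739, -0.26, 0.621], [-0.199, 0.966, 0.167], [-0.643, 0.0, -0.765]]
ft_force: [0.3, 0.5, -2.3]
opening: 0.0589
finger_force: 44.5
```

play_rows(increments=[[[0.005, 0, 0.006, 0, 0, 0, -1], [0.01, 0, 0.011, 0, 0, 0, -1], [0.013, 0, 0.015, 0, 0, 0, -1], [0.013, 0, 0.015, 0, 0, 0, -1]]])

```text
clock: 7.1
position: [0.4908, 0.393, 0.0713]
orientation: [[-0.74, -0.26, 0.621], [-0.199, 0.966, 0.167], [-0.643, 0.0, -0.766]]
ft_force: [0.4, -0.7, -3.1]
opening: 0.0588
finger_force: 44.5
```

play_rows(increments=[[[0.003, 0, 0.004, 0, 0, 0, -1], [0.006, 0, 0.007, 0, 0, 0, -1], [0.006, 0, 0.007, 0, 0, 0, -1]]])

```text
clock: 7.4
position: [0.4912, 0.3933, 0.0702]
orientation: [[-0.739, -0.26, 0.622], [-0.199, 0.966, 0.168], [-0.644, 0.0, -0.765]]
ft_force: [-0.7, -1.1, 1.8]
opening: 0.0589
finger_force: 44.8
```

play_rows(increments=[[[0, 0, 0, 0, 0, 0, 0.5], [0, 0, 0, 0, 0, 0, 0.6], [0, 0, 0, 0, 0, 0, 0.8], [0, 0, 0, 0, 0, 0, 1], [0, 0, 0, 0, 0, 0, 1], [0, 0, 0, 0, 0, 0, 1]]])

```text
clock: 8.0
position: [0.4908, 0.393, 0.0696]
orientation: [[-0.74, -0.26, 0.621], [-0.199, 0.966, 0.167], [-0.643, 0.0, -0.766]]
ft_force: [-0.9, -0.0, -0.2]
opening: 0.0852
finger_force: 0.0
```

```bash
python3 g.py
```

```text
8.0 [0.4908 0.393  0.0696] [ 0.621  0.167 -0.766] [-12.4  19.8 -47.8 125.1  83.9  38.5 -18.6] [-0.9 -0.  -0.2] 0.0852 0.0
```

play_rows(increments=[[[0, 0, -0.1, 0, 0, 0, 1], [0, 0, -0.25, 0, 0, 0, 1], [0, 0, -0.4, 0, 0, 0, 1], [-0.05, 0, -0.55, 0, 0, 0, 1], [-0.15, 0, -0.7, 0, 0, 0, 1], [-0.2, 0, -0.75, 0, 0, 0, 1], [-0.2, 0, -0.75, 0, 0, 0, 1]]])

```text
clock: 8.7
position: [0.4281, 0.3768, 0.2135]
orientation: [[-0.736, -0.26, 0.625], [-0.197, 0.966, 0.169], [-0.647, 0.001, -0.762]]
ft_force: [-0.8, 0.6, 0.1]
opening: 0.0852
finger_force: 0.0
```

```bash
python3 g.py .50 .114 .217 45 1; python3 - <<'E'
from m import *
c=grab("side");P=pts(c);np.savez("side3.npz",**c)
x,y,z=P[...,0],P[...,1],P[...,2]
m=(z>.025)&(z<.08)&(np.hypot(x-.49,y-.39)<.05);s=P[m]
from scipy.optimize import least_squares
f=least_squares(lambda p:np.hypot(s[:,0]-p[0],s[:,1]-p[1])-.030,[.49,.39],loss="soft_l1",f_scale=.002);print("jar",m.sum(),f.x)
t=P[(z>.08)&(z<.12)&(np.hypot(x-.49,y-.39)<.05)];print(t[:,2].max(),np.median(t[:,2]))
# orange key
hsv=cv2.cvtColor(c["pixels"],cv2.COLOR_BGR2HSV);
m=np.zeros((420,560),np.uint8);m[205:240,265:305]=((hsv[...,0]>8)&(hsv[...,0]<20)&(hsv[...,1]>225)&(hsv[...,2]<225))[205:240,265:305]
cnt=max(cv2.findContours(m,0,2)[0],key=cv2.contourArea);q=np.array([ray(c,p[0],.079) for p in cnt])[:,:2]
print(cv2.contourArea(cnt),cv2.minAreaRect(q.astype(np.float32)),q.min(0),q.max(0))
u0,v0=[int(t) for t in proj(c,np.array([.63,.11,.075]))]
cv2.imwrite("pics/key.png",cv2.resize(c["pixels"][v0-35:v0+35,u0-45:u0+45],None,fx=8,fy=8,interpolation=cv2.INTER_CUBIC));print(u0,v0)
E
```

```text
8.7 [0.4281 0.3768 0.2135] [ 0.625  0.169 -0.762] [ -4.6  -6.6 -54.1 124.6  39.7  35.6  17.1] [-0.8  0.6  0.1] 0.0852 0.0
[0.5, 0.114, 0.217] shift [-0.017 -1.362 -0.011] turn [ 0.053 -0.026  0.057] k 1.36 rows 6.0
jar 230 [0.48990228 0.39084236]
0.10306854571297408 0.09447684694252034
80.0 ((0.635460376739502, 0.10769844055175781), (0.044190846383571625, 0.034366559237241745), 2.2655551433563232) [0.61349333 0.08979156] [0.65739244 0.12488764]
282 224
```

View pics/key.png

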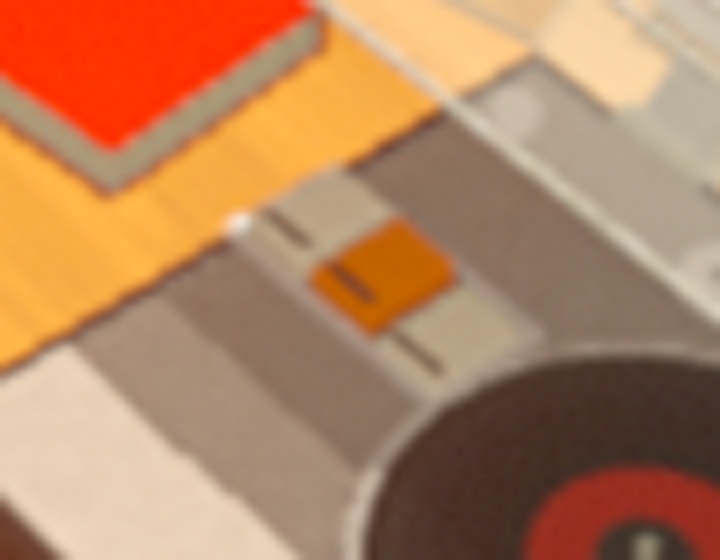

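play_rows(increments=[[[0, -0.2, -0.03, 0.02, 0, 0.02, -1], [0, -0.4, -0.03, 0.04, -0.01, 0.04, -1], [0, -0.6, -0.02, 0.053, -0.026, 0.057, -1], [0, -0.8, -0.02, 0.053, -0.026, 0.057, -1], [-0.02, -0.98, -0.01, 0.053, -0.026, 0.057, -1], [-0.02, -0.98, -0.01, 0.053, -0.026, 0.057, -1], [-0.02, -0.98, -0.01, 0.053, -0.026, 0.057, -1]]])

```text
clock: 9.45
position: [0.4796, 0.1862, 0.2127]
orientation: [[-0.712, -0.017, 0.702], [-0.014, 1.0, 0.01], [-0.702, -0.003, -0.712]]
ft_force: [-0.3, 1.5, 0.5]
opening: -0.0003
finger_force: 0.0
```

```bash
python3 g.py .525 .111 .199 45 1
```

```text
9.45 [0.4796 0.1862 0.2127] [ 0.702  0.01  -0.712] [ -0.5 -17.8 -38.5 135.4  36.6  27.8  21.8] [-0.3  1.5  0.5] -0.0003 0.0
[0.525, 0.111, 0.199] shift [-0.108 -0.38   0.204] turn [-0.001 -0.002  0.001] k 1 rows 2.0
```

play_rows(increments=[[[-0.05, -0.15, 0.1, 0, 0, 0, -1], [-0.1, -0.3, 0.2, 0, 0, 0, -1], [-0.11, -0.38, 0.204, 0, 0, 0, -1], [-0.11, -0.38, 0.204, 0, 0, 0, -1], [-0.11, -0.38, 0.204, 0, 0, 0, -1]]])

```text
clock: 9.95
position: [0.5254, 0.1133, 0.2003]
orientation: [[-0.711, -0.02, 0.703], [-0.016, 1.0, 0.013], [-0.703, -0.002, -0.711]]
ft_force: [-0.3, 0.7, -0.3]
opening: 0.0001
finger_force: 0.0
```

```bash
python3 - <<'E'
from m import *
c=grab("wrist");np.savez("w3.npz",**c)
K=c["mtx"];E=np.linalg.inv(c["extrinsics"])
def wr(uv,z):
    a=(uv[0]-K[0,2])/K[0,0];b=(uv[1]-K[1,2])/K[1,1];th=np.hypot(a,b)+1e-9;k=np.sin(th)/th
    d=E[:3,:3]@np.array([a*k,-b*k,-np.cos(th)]);o=E[:3,3];return o+d*(z-o[2])/d[2]
hsv=cv2.cvtColor(c["pixels"],cv2.COLOR_BGR2HSV)
for name,m,z in(("org",(hsv[...,0]>8)&(hsv[...,0]<18)&(hsv[...,1]>200)&(hsv[...,2]>80),.079),("red",((hsv[...,0]<7)|(hsv[...,0]>174))&(hsv[...,1]>120)&(hsv[...,2]>70),.082)):
  for b in comps(m,60):
    vv,uu=np.nonzero(b)
    q=np.array([wr(p,z) for p in zip(uu,vv)])
    if abs(np.median(q[:,0])-.62)<.08: print(name,b.sum(),uu.mean(),vv.mean(),q.mean(0).round(4),q.min(0).round(4),q.max(0).round(4))
cv2.imwrite("pics/w3.png",c["pixels"])
E
python3 g.py .625 .111 .102 45 1
```

```text
red 7474 483.11600214075463 174.02475247524754 [0.6025 0.3095 0.082 ] [0.548  0.2323 0.082 ] [0.6875 0.4355 0.082 ]
red 2432 100.671875 174.5296052631579 [ 0.6129 -0.0565  0.082 ] [ 0.5734 -0.1021  0.082 ] [ 0.6598 -0.016   0.082 ]
10.0 [0.5254 0.1137 0.2006] [ 0.703  0.013 -0.711] [  2.3 -14.6 -27.8 136.3  36.8  19.2  33. ] [-0.1  0.5 -0.5] 0.0001 0.0
[0.625, 0.111, 0.102] shift [-0.006 -0.023  0.7  ] turn [ 0.    -0.002  0.001] k 1 rows 3.0
```

View pics/w3.png

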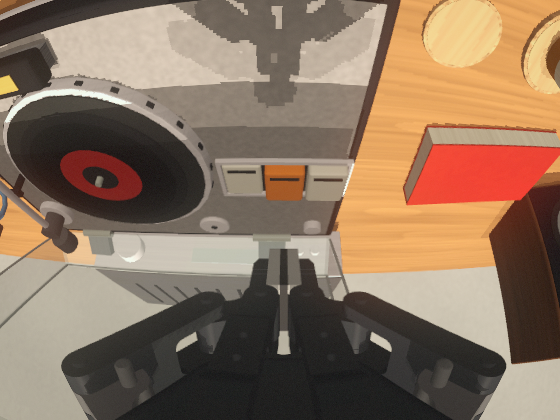

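```bash
python3 - <<'E'
from m import *
c=dict(np.load("w3.npz"))
K=c["mtx"];E=np.linalg.inv(c["extrinsics"])
def wr(uv,z):
    a=(uv[0]-K[0,2])/K[0,0];b=(uv[1]-K[1,2])/K[1,1];th=np.hypot(a,b)+1e-9;k=np.sin(th)/th
    d=E[:3,:3]@np.array([a*k,-b*k,-np.cos(th)]);o=E[:3,3];return o+d*(z-o[2])/d[2]
hsv=cv2.cvtColor(c["pixels"],cv2.COLOR_BGR2HSV);print(hsv[190,285],E[:3,3])
m=(np.abs(hsv.astype(int)-hsv[190,285].astype(int)).sum(-1)<50);m[:155]=0;m[210:]=0;m[:,:255]=0;m[:,315:]=0
vv,uu=np.nonzero(m);print(m.sum(),uu.mean(),np.percentile(uu,[1,99]),np.percentile(vv,[1,99]))
q=np.array([wr(p,.079) for p in zip(uu,vv)]);print(q.mean(0),np.percentile(q,[1,99],axis=0))
E
python3 g.py .625 .1115 .102 45 1
```

```text
[ 12 195 165] [0.38490731 0.11136866 0.23835134]
1225 283.94204081632654 [265. 303.] [165. 199.]
[0.63010601 0.11667106 0.079     ] [[0.60368938 0.10000569 0.079     ]
 [0.65981994 0.13362887 0.079     ]]
10.0 [0.5254 0.1137 0.2006] [ 0.703  0.013 -0.711] [  2.3 -14.6 -27.8 136.3  36.8  19.2  33. ] [-0.1  0.5 -0.5] 0.0001 0.0
[0.625, 0.1115, 0.102] shift [-0.007 -0.02   0.701] turn [ 0.    -0.002  0.001] k 1 rows 3.0
```

play_rows(increments=[[[0, -0.003, 0.1, 0, 0, 0, -1], [0, -0.004, 0.25, 0, 0, 0, -1], [-0.003, -0.004, 0.4, 0, 0, 0, -1], [-0.005, -0.004, 0.54, 0, 0, 0, -1], [-0.006, -0.004, 0.61, 0, 0, 0, -1], [-0.006, -0.004, 0.61, 0, 0, 0, -1], [-0.006, -0.004, 0.61, 0, 0, 0, -1]]])

```text
clock: 10.7
position: [0.6118, 0.1142, 0.1146]
orientation: [[-0.711, -0.02, 0.703], [-0.015, 1.0, 0.014], [-0.703, -0.001, -0.711]]
ft_force: [-0.1, 0.5, -0.5]
opening: 0.0002
finger_force: 0.0
```

```bash
python3 g.py .625 .1145 .102 45 1;  python3 - <<'E'
from m import *
c=grab("wrist");a=c["pixels"][130:300,190:380]
d=grab("side");u0,v0=[int(t) for t in proj(d,np.array([.62,.11,.1]))];b=d["pixels"][v0-42:v0+43,u0-47:u0+48]
cv2.imwrite("pics/k2.png",np.hstack([cv2.resize(a,(400,358),interpolation=2),cv2.resize(b,(400,358),interpolation=2)]))
E
```

```text
10.7 [0.6118 0.1142 0.1146] [ 0.703  0.014 -0.711] [ 14.8   8.  -38.9 130.8  91.3  19.4 -14.4] [-0.1  0.5 -0.5] 0.0002 0.0
[0.625, 0.1145, 0.102] shift [-0.003 -0.     0.091] turn [ 0.001 -0.002  0.001] k 1 rows 1.0
```

View pics/k2.png

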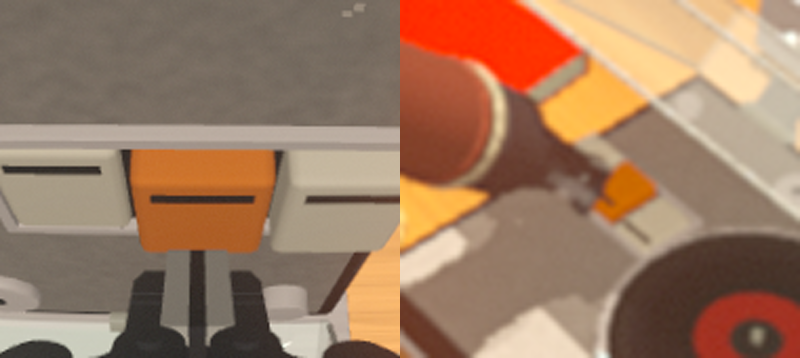

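play_rows(increments=[[[0, 0.003, 0.035, 0, 0, 0, -1], [0, 0.004, 0.066, 0, 0, 0, -1], [0.007, 0.004, 0.073, 0, 0, 0, -1], [0.014, 0.004, 0.08, 0, 0, 0, -1], [0.014, 0.004, 0.08, 0, 0, 0, -1]]])

```text
clock: 11.3
position: [0.6213, 0.1136, 0.1021]
orientation: [[-0.71, -0.019, 0.704], [-0.015, 1.0, 0.012], [-0.704, -0.002, -0.71]]
ft_force: [-0.4, -0.2, 0.2]
opening: 0.0002
finger_force: 0.0
```

play_rows(increments=[[[0.0035, 0.004, 0.0035, 0, 0, 0, -1], [0.007, 0.004, 0.007, 0, 0, 0, -1], [0.0105, 0.004, 0.0105, 0, 0, 0, -1], [0.0105, 0.004, 0.0105, 0, 0, 0, -1]]])

```text
clock: 11.7
position: [0.6216, 0.1143, 0.0986]
orientation: [[-0.71, -0.019, 0.704], [-0.015, 1.0, 0.012], [-0.704, -0.002, -0.711]]
ft_force: [0.1, 0.6, 0.4]
opening: -0.0002
finger_force: 0.0
```

play_rows(increments=[[[0.0035, 0, 0.0035, 0, 0, 0, -1], [0.007, 0, 0.007, 0, 0, 0, -1], [0.0105, 0, 0.0105, 0, 0, 0, -1], [0.014, 0, 0.014, 0, 0, 0, -1], [0.014, 0, 0.014, 0, 0, 0, -1]]])

```text
clock: 12.2
position: [0.6218, 0.1143, 0.095]
orientation: [[-0.71, -0.019, 0.704], [-0.015, 1.0, 0.012], [-0.704, -0.002, -0.71]]
ft_force: [-1.2, -0.1, 3.1]
opening: 0.0001
finger_force: 1.4
```

play_rows(increments=[[[0.0035, 0, 0.0035, 0, 0, 0, -1], [0.007, 0, 0.007, 0, 0, 0, -1], [0.0105, 0, 0.0105, 0, 0, 0, -1], [0.014, 0, 0.014, 0, 0, 0, -1], [0.014, 0, 0.014, 0, 0, 0, -1]]])

```text
clock: 12.7
position: [0.6217, 0.1143, 0.0908]
orientation: [[-0.71, -0.019, 0.704], [-0.015, 1.0, 0.012], [-0.704, -0.002, -0.71]]
ft_force: [0.1, 0.9, 3.0]
opening: -0.0001
finger_force: 1.4
```

play_rows(increments=[[[0.0035, 0, 0.0035, 0, 0, 0, -1], [0.007, 0, 0.007, 0, 0, 0, -1], [0.007, 0, 0.007, 0, 0, 0, -1]]])

```text
clock: 13.0
position: [0.6217, 0.1143, 0.0889]
orientation: [[-0.71, -0.019, 0.704], [-0.015, 1.0, 0.012], [-0.704, -0.002, -0.71]]
ft_force: [0.1, -0.9, 3.1]
opening: 0.0002
finger_force: 1.4
```

play_rows(increments=[[[0.0035, 0, 0.0035, 0, 0, 0, -1], [0.0035, 0, 0.0035, 0, 0, 0, -1]]])

```text
clock: 13.2
position: [0.6219, 0.1143, 0.0886]
orientation: [[-0.709, -0.019, 0.705], [-0.015, 1.0, 0.011], [-0.705, -0.003, -0.709]]
ft_force: [-8.0, -1.9, 12.8]
opening: -0.0002
finger_force: 6.2
```

play_rows(increments=[[[-0.02, 0, -0.02, 0, 0, 0, -1], [-0.05, 0, -0.06, 0, 0, 0, -1], [-0.05, 0, -0.2, 0, 0, 0, -1], [-0.05, 0, -0.4, 0, 0, 0, -1], [-0.05, 0, -0.55, 0, 0, 0, -1], [-0.05, 0, -0.65, 0, 0, 0, -1], [-0.05, 0, -0.65, 0, 0, 0, -1]]])

```text
clock: 13.9
position: [0.5362, 0.1127, 0.1878]
orientation: [[-0.71, -0.018, 0.704], [-0.014, 1.0, 0.012], [-0.704, -0.002, -0.71]]
ft_force: [-0.7, -0.2, -1.5]
opening: -0.0
finger_force: 0.0
```

```bash
python3 g.py .50 .06 .30 20 0;  python3 - <<'E'
from m import *
c=grab("wrist");a=c["pixels"][120:250,180:390]
d=c["depth"];K=c["mtx"];E=np.linalg.inv(c["extrinsics"])
v,u=np.mgrid[0:420,0:560]
aa=(u-K[0,2])/K[0,0];b=(v-K[1,2])/K[1,1];th=np.hypot(aa,b)+1e-9;k=np.tan(th)/th
P=np.stack([aa*k*d,-b*k*d,-d],-1)@E[:3,:3].T+E[:3,3]
for yy in(.0745,.1135,.1525):
    m=(np.abs(P[...,0]-.645)<.01)&(np.abs(P[...,1]-yy)<.01)&(P[...,2]<.1);print(yy,m.sum(),np.median(P[m][:,2]))
cv2.imwrite("pics/k3.png",cv2.resize(a,None,fx=3,fy=3,interpolation=2))
E
```

```text
13.9 [0.5362 0.1127 0.1878] [ 0.704  0.012 -0.71 ] [ 10.4 -12.1 -34.8 135.8  40.6  16.7  29.4] [-0.7 -0.2 -1.5] -0.0 0.0
[0.5, 0.06, 0.3] shift [-0.263 -0.261 -0.529] turn [0.003 0.137 0.005] k 1 rows 3.0
0.0745 249 0.07835772462868126
0.1135 258 0.07064034232622697
0.1525 250 0.07858225723500571
```

View pics/k3.png

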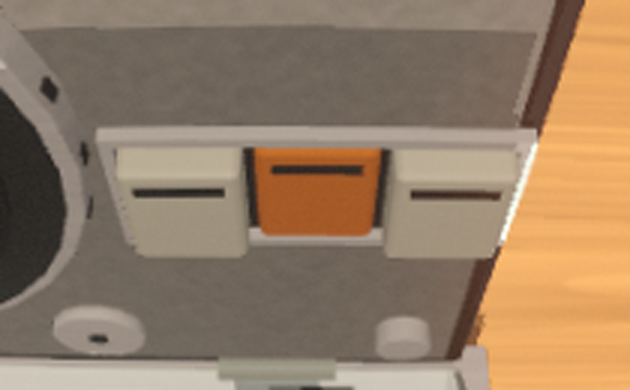

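```bash
python3 g.py .485 .05 .31 20 0
```

```text
13.95 [0.5358 0.1132 0.1892] [ 0.705  0.013 -0.709] [ 10.2 -12.3 -34.6 135.8  40.1  16.7  29.8] [0.2 1.  0.4] -0.0002 0.0
[0.485, 0.05, 0.31] shift [-0.241 -0.312 -0.611] turn [0.003 0.138 0.005] k 1 rows 3.0
```

play_rows(increments=[[[0, 0, -0.12, 0, 0, 0, -1], [-0.02, -0.05, -0.25, 0, 0.03, 0, -1], [-0.1, -0.15, -0.4, 0, 0.07, 0, -1], [-0.24, -0.3, -0.6, 0, 0.138, 0.005, -1], [-0.24, -0.3, -0.6, 0, 0.138, 0.005, -1], [-0.24, -0.3, -0.6, 0, 0.138, 0.005, -1], [-0.24, -0.3, -0.6, 0, 0.138, 0.005, -1]]])

```text
clock: 14.65
position: [0.4885, 0.0517, 0.3055]
orientation: [[-0.94, -0.004, 0.34], [-0.002, 1.0, 0.006], [-0.34, 0.005, -0.94]]
ft_force: [-0.4, 0.4, -0.7]
opening: 0.0001
finger_force: 0.0
```

```bash
python3 g.py .51 -.03 .43 0 0; python3 - <<'E'
from m import *
c=grab("scene");P=pts(c);x,y,z=P[...,0],P[...,1],P[...,2]
m=(x>.58)&(x<.75)&(y>-.22)&(y<.12)&(z>.15)&(z<.37);Q=P[m];dx=.7795-Q[:,0];dz=Q[:,2]-.067;A=np.c_[dx,np.ones(len(dx))];w=np.ones(len(dx),bool)
for _ in range(8):
    k=np.linalg.lstsq(A[w],dz[w],rcond=None)[0];w=np.abs(A@k-dz)<.008
th=np.arctan(k[0]);print(w.sum(),th,k[1]*np.cos(th))
for t in np.linspace(th,0,12):
    a,h=.305,.06;print(round(t,3),np.round([.7795-a*np.cos(t)+h*np.sin(t)+.011,.067+a*np.sin(t)+h*np.cos(t)+.017],4))
E
```

```text
14.65 [0.4885 0.0517 0.3055] [ 0.34   0.006 -0.94 ] [-10.6 -14.7  -3.2 114.7   4.1  60.6  75. ] [-0.4  0.4 -0.7] 0.0001 0.0
[0.51, -0.03, 0.43] shift [-0.312 -0.406 -0.551] turn [0.002 0.111 0.001] k 1 rows 4.0
6237 0.8113436421668955 0.06192218512865242
0.811 [0.624  0.3465]
0.738 [0.6051 0.3335]
0.664 [0.5872 0.3192]
0.59 [0.5705 0.3036]
0.516 [0.5549 0.2867]
0.443 [0.5406 0.2688]
0.369 [0.5276 0.2499]
0.295 [0.5161 0.2301]
0.221 [0.5061 0.2095]
0.148 [0.4976 0.1882]
0.074 [0.4908 0.1663]
0.0 [0.4855 0.144 ]
```

play_rows(increments=[[[-0.1, -0.1, -0.2, 0, 0.04, 0, -1], [-0.2, -0.25, -0.37, 0, 0.08, 0, -1], [-0.3, -0.35, -0.53, 0, 0.111, 0, -1], [-0.312, -0.406, -0.55, 0, 0.111, 0, -1], [-0.312, -0.406, -0.55, 0, 0.111, 0, -1], [-0.312, -0.406, -0.55, 0, 0.111, 0, -1]]])

```text
clock: 15.3
position: [0.5089, -0.0289, 0.4285]
orientation: [[-1.0, -0.006, -0.003], [-0.006, 1.0, 0.006], [0.003, 0.006, -1.0]]
ft_force: [0.4, -0.1, -0.2]
opening: 0.0002
finger_force: 0.0
```

```bash
python3 g.py .626 -.03 .39 0 0
```

```text
15.3 [ 0.5089 -0.0289  0.4285] [-0.003  0.006 -1.   ] [-7.4  0.6  5.9 84.8 -0.4 94.8 88.8] [ 0.4 -0.1 -0.2] 0.0002 0.0
[0.626, -0.03, 0.39] shift [-0.586 -0.01   0.191] turn [ 0.002 -0.001  0.002] k 1 rows 3.0
```

play_rows(increments=[[[-0.15, 0, 0, 0, 0, 0, -1], [-0.35, 0, 0, 0, 0, 0, -1], [-0.5, 0, 0, 0, 0, 0, -1], [-0.58, 0, 0.05, 0, 0, 0, -1], [-0.58, 0, 0.15, 0, 0, 0, -1], [-0.58, 0, 0.27, 0, 0, 0, -1], [-0.58, 0, 0.34, 0, 0, 0, -1], [-0.58, 0, 0.34, 0, 0, 0, -1], [-0.58, 0, 0.34, 0, 0, 0, -1]]])

```text
clock: 16.2
position: [0.6251, -0.028, 0.363]
orientation: [[-1.0, -0.006, -0.001], [-0.006, 1.0, 0.007], [0.001, 0.007, -1.0]]
ft_force: [0.2, -0.7, 0.7]
opening: -0.0001
finger_force: 0.0
```

play_rows(increments=[[[0, 0, 0.04, 0, 0, 0, -1], [0.005, 0, 0.075, 0, 0, 0, -1], [0.02, 0, 0.09, 0, 0, 0, -1], [0.05, 0, 0.115, 0, 0, 0, -1], [0.1, 0, 0.147, 0, 0, 0, -1], [0.1, 0, 0.147, 0, 0, 0, -1]]])

```text
clock: 16.8
position: [0.6048, -0.0286, 0.333]
orientation: [[-1.0, -0.005, -0.001], [-0.005, 1.0, 0.006], [0.001, 0.006, -1.0]]
ft_force: [0.2, -0.7, 0.4]
opening: -0.0001
finger_force: 0.0
```

play_rows(increments=[[[0, 0, 0.008, 0, 0, 0, -1], [0, 0, 0.016, 0, 0, 0, -1], [0, 0, 0.025, 0, 0, 0, -1], [0, 0, 0.025, 0, 0, 0, -1]]])

```text
clock: 17.2
position: [0.6062, -0.0285, 0.3289]
orientation: [[-1.0, -0.005, 0.0], [-0.005, 1.0, 0.006], [-0.0, 0.006, -1.0]]
ft_force: [1.0, 0.7, 4.6]
opening: -0.0003
finger_force: 1.9
```

```bash
python3 - <<'E'
from m import *
c=grab("scene");P=pts(c);x,y,z=P[...,0],P[...,1],P[...,2]
m=(x>.58)&(x<.75)&(y>-.22)&(y<-.1)&(z>.15)&(z<.37);Q=P[m];dx=.7795-Q[:,0];dz=Q[:,2]-.067;A=np.c_[dx,np.ones(len(dx))];w=np.ones(len(dx),bool)
for _ in range(8):
    k=np.linalg.lstsq(A[w],dz[w],rcond=None)[0];w=np.abs(A@k-dz)<.008
th=np.arctan(k[0]);print(w.sum(),th,k[1]*np.cos(th))
E
```

```text
2640 0.7292566075813661 0.06208304564905274
```

```bash
cat > arc.py <<'E'
from h import *
import sys
t0,t1,n=float(sys.argv[1]),float(sys.argv[2]),int(sys.argv[3])
f=lambda t:np.array([.7795-.298*np.cos(t)+.061*np.sin(t)+.008,.067+.298*np.sin(t)+.061*np.cos(t)+.017])
s=get_state();p=s["position"];print(p,s["ft_force"],f(t0))
for t in np.linspace(t0,t1,n+1)[1:]: d=f(t)-f(t0);print(round(t,3),round(-d[0]/.2,3),round(-d[1]/.2,3))
E
python3 arc.py .729 .36 10
```

```text
[ 0.60621909 -0.02850812  0.32881126] [0.58380376 0.27858533 4.98922985] [0.60587298 0.32800128]
0.692 0.044 0.034
0.655 0.087 0.07
0.618 0.129 0.108
0.581 0.17 0.147
0.544 0.208 0.187
0.508 0.246 0.229
0.471 0.282 0.272
0.434 0.316 0.317
0.397 0.348 0.363
0.36 0.379 0.41
```

play_rows(increments=[[[0.044, 0, 0.036, 0, 0, 0, -1], [0.087, 0, 0.073, 0, 0, 0, -1], [0.129, 0, 0.111, 0, 0, 0, -1], [0.17, 0, 0.15, 0, 0, 0, -1], [0.208, 0, 0.19, 0, 0, 0, -1], [0.246, 0, 0.232, 0, 0, 0, -1], [0.282, 0, 0.275, 0, 0, 0, -1], [0.316, 0, 0.32, 0, 0, 0, -1], [0.348, 0, 0.366, 0, 0, 0, -1], [0.379, 0, 0.413, 0, 0, 0, -1]]])

```text
clock: 18.25
position: [0.5292, -0.0285, 0.2449]
orientation: [[-1.0, -0.005, -0.001], [-0.005, 1.0, 0.006], [0.001, 0.006, -1.0]]
ft_force: [2.2, -1.7, 2.5]
opening: 0.0001
finger_force: 1.6
```

```bash
python3 arc.py .36 .1 8; python3 g.py
```

```text
[ 0.52917131 -0.02849317  0.24489991] [ 2.21269387 -1.68199436  2.45783526] [0.53009147 0.24606743]
0.328 0.026 0.042
0.295 0.05 0.085
0.262 0.073 0.129
0.23 0.094 0.174
0.197 0.114 0.219
0.165 0.133 0.265
0.132 0.15 0.311
0.1 0.165 0.358
18.25 [ 0.5292 -0.0285  0.2449] [-0.001  0.006 -1.   ] [ -7.    5.2   5.8 101.1  -0.9  73.8  89.4] [ 2.2 -1.7  2.5] 0.0001 1.5950003173202276
```

play_rows(increments=[[[0.025, 0, 0.042, 0, 0, 0, -1], [0.05, 0, 0.085, 0, 0, 0, -1], [0.073, 0, 0.129, 0, 0, 0, -1], [0.094, 0, 0.174, 0, 0, 0, -1], [0.114, 0, 0.219, 0, 0, 0, -1], [0.133, 0, 0.265, 0, 0, 0, -1], [0.15, 0, 0.311, 0, 0, 0, -1], [0.158, 0, 0.335, 0, 0, 0, -1], [0.165, 0, 0.358, 0, 0, 0, -1]]])

```text
clock: 19.15
position: [0.496, -0.028, 0.1735]
orientation: [[-1.0, -0.006, -0.003], [-0.006, 1.0, 0.006], [0.003, 0.006, -1.0]]
ft_force: [-0.5, -0.8, 2.7]
opening: -0.0004
finger_force: 1.6
```

```bash
python3 arc.py .1 0 8
```

```text
[ 0.4959545  -0.02797388  0.17348348] [-0.46417515 -0.81701831  2.72822707] [0.4970786  0.17444561]
0.088 0.006 0.018
0.075 0.011 0.036
0.062 0.016 0.055
0.05 0.021 0.073
0.038 0.025 0.092
0.025 0.03 0.11
0.012 0.034 0.129
0.0 0.038 0.147
```

play_rows(increments=[[[0.006, 0, 0.018, 0, 0, 0, -1], [0.011, 0, 0.036, 0, 0, 0, -1], [0.016, 0, 0.055, 0, 0, 0, -1], [0.021, 0, 0.073, 0, 0, 0, -1], [0.025, 0, 0.09, 0, 0, 0, -1], [0.028, 0, 0.103, 0, 0, 0, -1], [0.031, 0, 0.115, 0, 0, 0, -1], [0.033, 0, 0.122, 0, 0, 0, -1], [0.034, 0, 0.127, 0, 0, 0, -1], [0.034, 0, 0.127, 0, 0, 0, -1]]])

```text
clock: 20.15
position: [0.4897, -0.0279, 0.1485]
orientation: [[-1.0, -0.005, -0.001], [-0.005, 1.0, 0.006], [0.001, 0.006, -1.0]]
ft_force: [1.3, -0.7, 0.1]
opening: 0.0001
finger_force: 0.0
```

play_rows(increments=[[[0.001, 0, 0.005, 0, 0, 0, -1], [0.002, 0, 0.01, 0, 0, 0, -1], [0.002, 0, 0.015, 0, 0, 0, -1], [0.002, 0, 0.015, 0, 0, 0, -1]]])

```text
clock: 20.55
position: [0.4892, -0.0278, 0.1455]
orientation: [[-1.0, -0.006, -0.002], [-0.006, 1.0, 0.006], [0.002, 0.006, -1.0]]
ft_force: [-0.7, 0.8, 0.8]
opening: -0.0001
finger_force: 0.6
```

play_rows(increments=[[[0, 0, 0.004, 0, 0, 0, -1], [0, 0, 0.008, 0, 0, 0, -1], [0, 0, 0.008, 0, 0, 0, -1]]])

```text
clock: 20.85
position: [0.4891, -0.0279, 0.1441]
orientation: [[-1.0, -0.005, -0.002], [-0.005, 1.0, 0.006], [0.002, 0.006, -1.0]]
ft_force: [-2.5, -0.3, 5.3]
opening: 0.0002
finger_force: 2.5
```

play_rows(increments=[[[0, 0, 0.004, 0, 0, 0, -1], [0, 0, 0.007, 0, 0, 0, -1], [0, 0, 0.007, 0, 0, 0, -1]]])

```text
clock: 21.15
position: [0.4892, -0.0279, 0.144]
orientation: [[-1.0, -0.005, -0.001], [-0.005, 1.0, 0.007], [0.001, 0.007, -1.0]]
ft_force: [-8.5, 0.0, 18.2]
opening: -0.0
finger_force: 9.5
```

Firm stop: the cover is shut. Lift away and check.

play_rows(increments=[[[0, 0, -0.02, 0, 0, 0, -1], [0, 0, -0.1, 0, 0, 0, -1], [0.05, 0, -0.3, 0, 0, 0, -1], [0.1, 0, -0.5, 0, 0, 0, -1], [0.1, 0, -0.6, 0, 0, 0, -1], [0.1, 0, -0.6, 0, 0, 0, -1]]])

```text
clock: 21.75
position: [0.471, -0.0288, 0.2659]
orientation: [[-1.0, -0.005, 0.005], [-0.005, 1.0, 0.007], [-0.005, 0.007, -1.0]]
ft_force: [-0.4, -0.5, 0.1]
opening: -0.0
finger_force: 0.0
```

```bash
python3 g.py; python3 - <<'E'
from m import *
c=grab("side");P=pts(c);x,y,z=P[...,0],P[...,1],P[...,2]
m=(x>.56)&(x<.75)&(y>-.2)&(y<.14)&(z>.10)&(z<.2);print(m.sum(),np.median(P[m],0),np.polyfit(x[m],z[m],1))
m=(z>.025)&(z<.08)&(np.hypot(x-.49,y-.39)<.05);s=P[m];print(m.sum(),s.mean(0))
cv2.imwrite("pics/end.png",c["pixels"])
E
```

```text
21.75 [ 0.471  -0.0288  0.2659] [ 0.005  0.007 -1.   ] [-7.100e+00 -2.600e+00  5.300e+00  1.066e+02 -1.000e-01  7.570e+01
  8.850e+01] [-0.4 -0.5  0.1] -0.0 0.0
5201 [ 0.65874553 -0.06208021  0.12564373] [-0.00181561  0.12684214]
229 [0.47905519 0.3704354  0.05305344]
```

View pics/end.png

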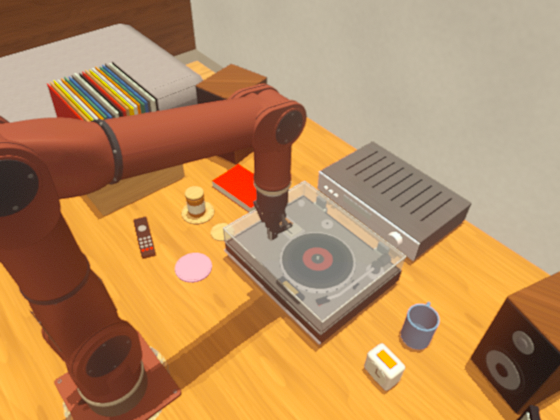

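The picture shows the cover shut and flat (slope -0.002, top near z 0.126) at (315,250). The jar stands upright on the large coaster at (196,203), and everything else is in place.

```bash
python3 -c "
from rig import order
print(order.close_job())"
```

```text
the job is handed in; nothing more can be done
None
```

The job is handed in at about 22 s of the 69 s allowed: the jar stands upright on the large cork coaster, the orange key is fully down with both white keys up, and the dust cover was eased shut.

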